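Turn the parts carousel to the wing nut and lock it

ROBOT

A 6-joint arm with a two-finger parallel gripper is mounted at the origin on a cart in front of the work surface, level with it; the furniture and walls round the work are solid. World frame = base frame: x ahead of the robot, y to its left, z up, the work surface at z = 0. Lengths are in m, angles in rad, forces in N, time in s.
With the tool pointing down it reaches from about 0.375 to 0.9 m from the base axis. Payload 3.1 kg.
Tool frame: the origin (TCP) lies between the finger pads; the fingertips stand manip.nose_length ahead of it and the grasp point (between the pads) lies 5 mm behind it (manip.nose_length is the distance from the TCP to the fingertips, in m); z points along the fingers, y is the line along which they close (so a half turn about z gives the same grasp; the last joint's range is limited). The gripper opens to 85 mm and grips with 20 to 120 N. Pads are 22 mm wide; open, the fingers measure 114 mm over their backs; the gripper's body (76 mm by 85 mm) begins 54 mm behind the grasp point. The pads swing forward as they close: fully open they stand 13 mm farther back than shut.
Start: joints at [-1.47, 0.527, 1.433, -0, 1.181, -0.178], TCP at [0.172, -0.601, 0.245] pointing down, gripper open.
Joint ranges: [-3.08, 3.08], [-0.75, 2.2], [0.22, 2.44], [-1.43, 4.57], [0, 2.65], [-2.85, 2.85]. Speed limits (rad/s): [2.79, 2.79, 3.14, 3.14, 3.14, 3.14].

INTERFACE

Orientations are given as a unit quaternion [x, y, z, w].
In Python, from station import monitor, eyes, job, manip gives the robot as it stands.
- The arm moves only by the shell command python3 -m pendant 'ROWS' [FORCE]. ROWS is JSON, a list that holds one entry, the list of rows, each a list of 7 numbers: the shift along the tool's x, y, z as a fraction of full scale, then the turn, a rotation vector about the tool's x, y, z as a fraction of full scale, then the opening, from 0 (shut) to 1 (fully open). A call has 1 to 20 rows; each row shifts and turns the commanded pose from where the row before left it, along the tool's axes as they then stand; what a row does not reach is not made up. Full scale, the value 1, is 800 mm for a shift and 0.12 rad for a turn. A row lasts 1/10 s, in which the tool goes at most 50 mm and 8.59 degrees, less where a joint would pass 70% of its speed; a pose out of reach is approached as far as the arm can. A call with a number of a shift or a turn outside -1 to 1 is refused whole. A call with a gripper value outside its range is refused whole. The fingers move at their own pace and stop on an object; FORCE is the grip in N (left out, the last holds). Time passes only in rows, so rows that do not move let the fingers close. It gives the time, the measured TCP pose, the force, the opening and the grip force at its end, in the units of the state.
- monitor.sense(): the state, without advancing time (a new reading comes with each control period).
- eyes.snapshot(name): name is "side" or "top"; returns a dict with "pixels" (400x640x3 uint8, red, green, blue), "depth" (400x640 float32, m along the optical axis (not along the pixel's ray), 0 where there is no reading), "intrinsics" (3x3 intrinsics, pixels), "eye" and "attitude" of the camera in the world. Camera axes: x right, y down, z forward; pixel columns grow to the right and rows downward; lengths in m; the calibration is good to about 2 mm. A picture is of the moment at which its call begins.
- job.sign_off(): hands the job in; it is judged then, once.
The state is a dict: "t": time; "q": joint angles; "qd": joint speeds; "tau": joint torques, N m; "tcp_pos": TCP position; "tool_rot": TCP orientation; "force": force on the tool from outside, world axes, zero at the start; "ft_torque": the same for the moment, N m; "finger_gap": opening from 0.0 (shut) to 1.0 (fully open); "gripper_force": force on a finger pad.
Only numpy, scipy, OpenCV 4.12 (cv2) and the standard library are available. Lean on these libraries where they do the work, as an engineer would, in place of code of your own. Each camera call takes 0.05 s, during which the arm holds its last target. There are 200 camera calls.

TASK

Bring the wing nut to the front of the parts carousel: push the red tab of the slide bolt towards you to draw the bolt out of the turntable, turn the turntable by pushing a peg on its rim until the compartment with the wing nut faces the bolt, then push the bolt fully home so that the turntable is locked there. Just push with a fingertip: nothing is to be picked up, every part stays lying in its compartment, and the tools on the bench beside the carousel are left alone.

Things in the scene. Friction and masses are not known exactly. Their poses are not given: they have to be found in the camera images.
- carousel_base: Fixed plywood base of the parts carousel, 232 mm across, 15 mm thick, with a 90 mm wide tongue under the slide bolt. Origin on the bench (z = 0) under the turntable's axis. FRONT of the carousel = base's -x direction, where the bolt is; the tongue ends 229 mm in front of the axis. Two steel bolt guides on it, 20 mm wide, 136 and 201 mm in front of the axis, reach 38 mm above the bench.
- turntable: Round aluminium plate, 240 mm diameter, top face 36 mm above the bench, turning without end either way about the vertical axis through its origin (centre of its underside, 22 mm above the bench). Stiff bearing (0.1 N m, 1 N at the rim): it stops when no longer pushed. At the start it is locked with its own -x direction (compartment with two hex bolts) at the front, within 1 degree.
- tray_hub (a point): Top of the hub (52 mm diameter, 65 mm above the bench; its nut reaches 71 mm) of the blue five-compartment tray on the turntable: outer wall 180 mm diameter, walls up to 59 mm above the bench. Compartment centres are 60 mm from the axis, at 180, 252, 324, 36 and 108 degrees in the turntable's frame.
- rim_peg (a point): Top of one of five upright wooden push pegs (10 mm diameter, 71 mm high above the bench) that stand on the turntable's rim 107 mm from the axis, one beside each divider, at 216 (this one), 288, 0, 72 and 144 degrees in the turntable's frame. Push one sideways along the rim, with the fingertip on the 30 mm of bare rim outside the tray wall, to turn it.
- rim_notch (a point): Mouth of the bolt notch in the plate's edge, at the upper face, 119 mm from the axis, for the compartment at 180 degrees of the turntable's frame (front at the start). Each of the five compartments has one at its middle: 26 mm wide at the mouth, narrowing to 14 mm.
- slide_bolt (a joint): Slide of the bolt, m: 0 = fully home in a notch, turntable locked; 0.028 = drawn fully out towards the carousel's front; the turntable is free from 0.022 on. About 2 N of friction; it stays where it is left. It goes home only in a notch: flared mouth and round nose pull the turntable into line if it is within about 5 degrees, pushed with 6 to 10 N.
- bolt_nose (a point): Tip of the bolt, a horizontal steel rod of 10 mm diameter 29 mm above the bench; 98 mm in front of the carousel's axis when home, 126 mm when fully drawn.
- bolt_tab (a point): Point in the bolt's red thumb tab, 65 mm above the bench, 150 mm in front of the carousel's axis when home. The tab is an upright plate 28 mm wide, 6 mm thick (along the bolt), top 75 mm above the bench, and moves with the bolt. Push its face towards the turntable to draw the bolt out, its outer face to push it home, with the fingertips above the guides (over 40 mm).
- wing_nut_a: Grey steel wing nut, 40 mm across the wings, 17 mm thick, 20 mm tall, loose in one of the four compartments that are not at the front. Origin at the centre of its underside, 37 mm above the bench.
- star_knob_a: Black star knob, 36 mm, standing on its head with a steel stud up, 40 mm tall, loose in another compartment. Origin at its underside.
- dowel_block: Small beech block 22 x 40 x 20 mm, loose in another compartment. Origin at its underside.
- hex_bolt_a: Steel hex bolt, 56 mm long, lying in the compartment that is at the front at the start. Origin at its underside.
- hex_bolt_b: Steel hex bolt, 51 mm long, beside hex_bolt_a. Origin at its underside.
- hex_bolt_c: Steel hex bolt, 46 mm long, alone in a compartment. Origin at its underside.
- chisel: Chisel with yellow handle, 235 mm long, lying on the bench to the left of the carousel. Bystander.
- carpenter_pencil: Flat red pencil, 178 mm, lying at the left edge of the bench. Bystander.
- spanner_10: Combination spanner, 143 mm, lying near the left edge of the bench. Bystander.
Things that resemble listed ones, but are neither listed nor needed, are in the scene too. What is shaped like the dowel_block but pink or turquoise is not meant.

How it is judged:
By the outcome, as a careful person would: the job done as asked, in the order asked, and still so for the second after the job is handed in, with the robot touching nothing.
It also fails if it takes over 64 s, if anything falls off the work surface, if the arm or the gripper's body presses on something with over 40 N, if the wrist force passes 120 N, or if a joint passes its speed limit or range.

## Working session

There is one attempt and no reset: what is moved stays moved. The work goes in short steps, Python scripts to look and compute and a shell command to move; the robot and the scene stay as the last step left them, time stands still between calls to the robot, and variables do not carry over. Pictures are saved under pics/ and viewed, at most 10 in all, crops included, and the job is handed in when it is done.

```bash
mkdir -p pics; ls; python3 - <<'E'
from station import monitor, eyes, job, manip
import cv2,numpy as np
print(manip.nose_length, monitor.sense())
for n in("top","side"):
    s=eyes.snapshot(n); cv2.imwrite(f"pics/{n}0.png",s["pixels"][:,:,::-1]); np.savez(f"{n}0.npz",**s)
    print(n,s["intrinsics"],s["eye"],s["attitude"])
E
```

```text
pics
0.014 {'t': 0.0, 'q': array([-1.47050911e+00,  5.28450274e-01,  1.43395235e+00, -6.98991793e-06,
        1.18138308e+00, -1.78502167e-01]), 'qd': array([-0.00210656, -0.00166822, -0.00173321,  0.00207159,  0.00044519,
       -0.00051359]), 'tau': array([-7.38199697e-05, -4.42348588e+01, -1.78027636e+01, -2.02408773e-04,
        8.36185209e-03,  6.38294708e-06]), 'tcp_pos': array([ 0.17194822, -0.60014544,  0.24432743]), 'tool_rot': array([ 9.90299501e-01,  1.38944940e-01,  3.96419335e-05, -1.09581071e-03]), 'force': array([0.57202528, 0.30478833, 0.84044845]), 'ft_torque': array([ 0.0265739 , -0.042319  ,  0.00419711]), 'gripper_force': 0.0, 'finger_gap': 0.9981149918369282}
top [[492.88437902   0.         325.21762977]
 [  0.         492.88437902 199.02347396]
 [  0.           0.           1.        ]] [0.47822424 0.1441016  1.08676313] [-0.69905877  0.7136392  -0.03082587  0.03294984]
side [[482.25461457   0.         320.27192866]
 [  0.         482.25461457 202.04191494]
 [  0.           0.           1.        ]] [ 0.46644928 -0.76413823  0.86066394] [ 0.90737517 -0.06225467  0.01951305 -0.41522753]
```

View pics/top0.png

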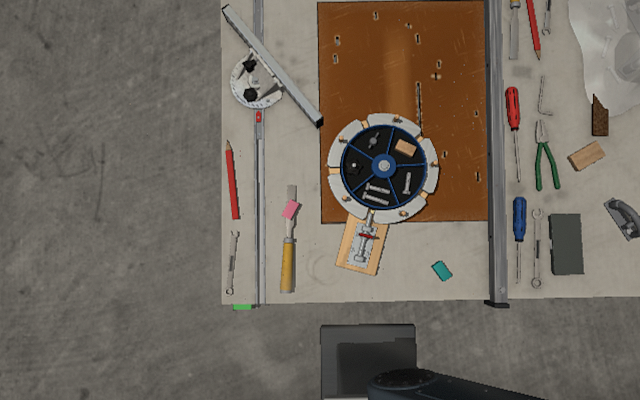

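View pics/side0.png

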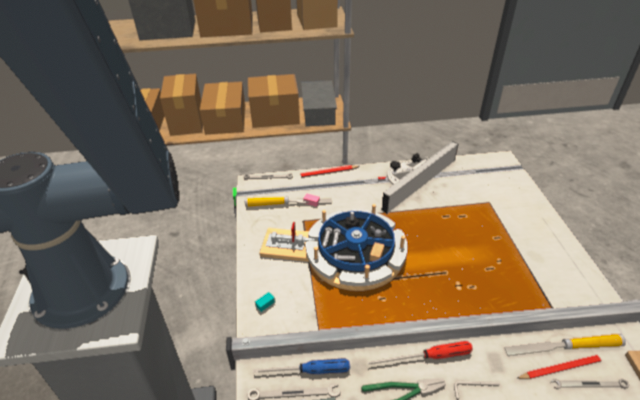

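Top view: hub at (384,166), red tab at (367,237), hex bolts at the front (377,190). The part at (374,142) is probably the wing nut. I'll measure and enlarge.

```bash
cat > h.py <<'E'
import numpy as np,cv2
from scipy.spatial.transform import Rotation as R
def ray(s,u,v,z):
    d=R.from_quat(s["attitude"]).apply(np.linalg.inv(s["intrinsics"])@[u,v,1]); e=s["eye"]
    return e+d*(z-e[2])/d[2]
def pix(s,p):
    c=R.from_quat(s["attitude"]).inv().apply(np.asarray(p)-s["eye"]); q=s["intrinsics"]@c; return q[:2]/q[2]
def blob(m,n=1):
    k,l,st,c=cv2.connectedComponentsWithStats(m.astype(np.uint8)); o=np.argsort(-st[1:,4])+1
    return [(c[i],st[i]) for i in o[:n]]
E
python3 - <<'E'
from h import *
s=dict(np.load("top0.npz")); im=s["pixels"]; hsv=cv2.cvtColor(im,cv2.COLOR_RGB2HSV)
roi=np.zeros(im.shape[:2],bool); roi[100:280,320:445]=1
b=blob(roi&(hsv[...,0]>100)&(hsv[...,0]<125)&(hsv[...,1]>120)&(hsv[...,2]>60),1)[0]; print("tray",b)
x,y,w,h=b[1][:4]; C=ray(s,x+(w-1)/2,y+(h-1)/2,.059); print("axis",C)
r=blob(roi&((hsv[...,0]<6)|(hsv[...,0]>174))&(hsv[...,1]>150)&(np.arange(400)[:,None]>222),3); print(r)
T=ray(s,*r[0][0],.07); print("tab",T, T-C, np.hypot(*(T-C)[:2]), np.degrees(np.arctan2(*(C-T)[1::-1])))
print("hubpix",ray(s,384,166,.068))
cv2.imwrite("pics/c1.png",cv2.resize(im[105:280,320:445,::-1],None,fx=4,fy=3.4 and 3.4,interpolation=cv2.INTER_CUBIC)[:600])
E
```

```text
tray (array([383.55109838, 169.64851958]), array([ 341,  125,   85,   84, 1047], dtype=int32))
axis [0.63743663 0.0232069  0.059     ]
[(array([365.72727273, 235.36363636]), array([359, 233,  14,   5,  33], dtype=int32))]
tab [0.49346312 0.06444304 0.07      ] [-0.14397351  0.04123614  0.011     ] 0.1497624487822098 -15.982494406286284
hubpix [0.63705207 0.02214723 0.068     ]
```

View pics/c1.png

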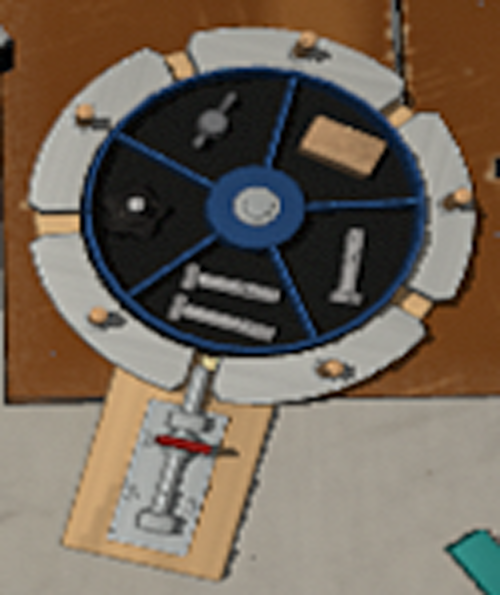

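The crop shows the wing nut at crop (212,122), which is the compartment at about 20° world. The carousel axis is at (0.637, 0.023) and its front lies at 164° world. The turntable therefore has to turn +144° (CCW). First I'll shut the gripper, turn it to yaw -16° and go to a point above the spot between the tab and the tray.

```bash
cat >> h.py <<'E'
C=np.array([.6373,.0228]); YB=np.radians(-16)
def pol(r,deg): a=np.radians(deg); return C+r*np.array([np.cos(a),np.sin(a)])
def st():
    from station import monitor
    s=monitor.sense(); m=R.from_quat(s["tool_rot"]).as_matrix(); p=s["tcp_pos"]; d=p[:2]-C
    print("t %.2f"%s["t"],"tcp",p.round(4),"yaw %.1f"%np.degrees(np.arctan2(m[1,0],m[0,0])),"tilt",m[:2,2].round(3),
      "polar r %.4f a %.1f"%(np.hypot(*d),np.degrees(np.arctan2(d[1],d[0]))%360),"F",s["force"].round(1),"gap %.2f"%s["finger_gap"])
    return s,m,p
def to(x,y,z):
    s,m,p=st(); print("shift in tool axes, units:",(m.T@(np.array([x,y,z])-p)/.8).round(4))
E
python3 -m pendant '[[[0,0,0,0,0,0.93,0],[0,0,0,0,0,0.93,0],[0,0,0,0,0,0.93,0],[0,0,0,0,0,0.93,0],[0,0,0,0,0,0.93,0],[0.012,-0.0568,0,0,0,0,0],[0.012,-0.0568,0,0,0,0,0],[0.012,-0.0568,0,0,0,0,0],[0.012,-0.0568,0,0,0,0,0],[0.012,-0.0568,0,0,0,0,0],[0.012,-0.0568,0,0,0,0,0],[0.012,-0.0568,0,0,0,0,0],[0.012,-0.0568,0,0,0,0,0],[0.012,-0.0568,0,0,0,0,0],[0.012,-0.0568,0,0,0,0,0],[0.012,-0.0568,0,0,0,0,0],[0.012,-0.0568,0,0,0,0,0],[0.012,-0.0568,0,0,0,0,0],[0.012,-0.0568,0,0,0,0,0],[0.012,-0.0568,0,0,0,0,0]]]'
python3 -c "
from h import *
to(*pol(.122,164),.12)"
```

```text
t: 2.1
tcp_pos: [0.4987, 0.0166, 0.2451]
tool_rot: [0.99, -0.139, -0.0, 0.0]
force: [0.4, -0.3, -0.2]
finger_gap: -0.002
gripper_force: 0.0
t 2.10 tcp [0.4987 0.0166 0.2451] yaw -16.0 tilt [-0. -0.] polar r 0.1388 a 182.5 F [ 0.4 -0.3 -0.2] gap -0.00
shift in tool axes, units: [ 0.0121 -0.0552  0.1564]
```

```bash
python3 -m pendant '[[[0.006,-0.0276,0,0,0,0,0],[0.006,-0.0276,0,0,0,0,0],[0,0,0.04,0,0,0,0],[0,0,0.04,0,0,0,0],[0,0,0.04,0,0,0,0],[0,0,0.036,0,0,0,0],[0,0,0,0,0,0,0]]]'
python3 - <<'E'
from h import *
to(*pol(.122,164),.062)
from station import eyes
s=eyes.snapshot("side"); cv2.imwrite("pics/a1.png",cv2.resize(s["pixels"][150:310,220:430,::-1],None,fx=3.5,fy=3.5))
E
```

```text
t: 2.8
tcp_pos: [0.5166, 0.0548, 0.117]
tool_rot: [0.99, -0.139, -0.005, 0.0]
force: [-0.5, 0.1, 0.2]
finger_gap: 0.001
gripper_force: 0.0
t 2.80 tcp [0.5166 0.0548 0.117 ] yaw -16.0 tilt [-0.009  0.001] polar r 0.1249 a 165.2 F [-0.5  0.1  0.2] gap 0.00
shift in tool axes, units: [ 0.0042 -0.0033  0.0687]
```

View pics/a1.png

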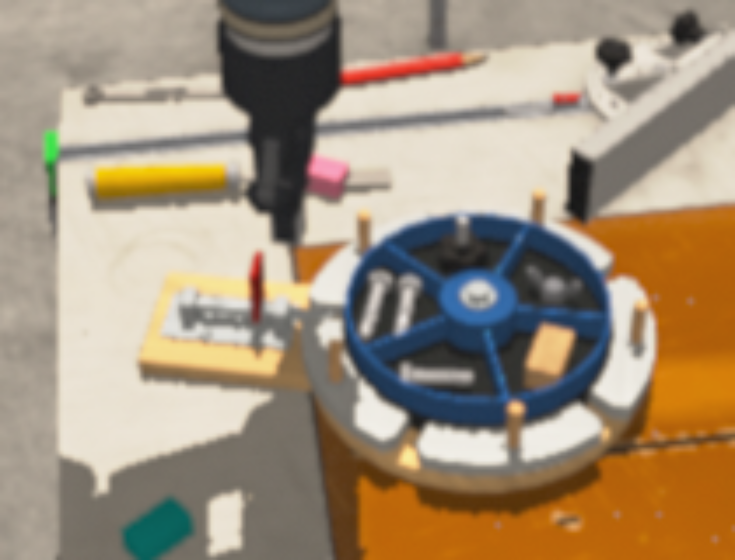

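The side view shows the shut fingertip (285,240) above the gap between the red tab (257,285) and the tray. The wing nut is at (553,288) in the far compartment. Next I'll go down and start the draw.

```bash
python3 -m pendant '[[[0.002,-0.0015,0.023,0,0,0,0],[0.002,-0.0015,0.023,0,0,0,0],[0,0,0.023,0,0,0,0],[0,0,0,0,0,0,0],[-0.008,0,0,0,0,0,0],[-0.008,0,0,0,0,0,0],[-0.004,0,0,0,0,0,0],[-0.004,0,0,0,0,0,0],[0,0,0,0,0,0,0]]]'
python3 -c "
from h import *
to(*pol(.163,164),.062)"
```

```text
t: 3.75
tcp_pos: [0.5055, 0.0612, 0.0661]
tool_rot: [0.99, -0.139, 0.001, -0.0]
force: [0.4, -0.2, 0.5]
finger_gap: -0.001
gripper_force: 0.5
t 3.75 tcp [0.5055 0.0612 0.0661] yaw -16.0 tilt [ 0.002 -0.   ] polar r 0.1372 a 163.7 F [ 0.4 -0.2  0.5] gap -0.00
shift in tool axes, units: [-0.0322  0.0008  0.0051]
```

```bash
python3 -m pendant '[[[-0.004,0,0.002,0,0,0,0],[-0.004,0,0.002,0,0,0,0],[-0.004,0,0,0,0,0,0],[-0.004,0,0,0,0,0,0],[-0.004,0,0,0,0,0,0],[-0.004,0,0,0,0,0,0],[-0.004,0,0,0,0,0,0],[0,0,0,0,0,0,0],[0,0,0,0,0,0,0]]]'
python3 - <<'E'
from h import *
from station import eyes
to(*pol(.163,164),.062)
s=eyes.snapshot("side"); im=s["pixels"]; hsv=cv2.cvtColor(im,cv2.COLOR_RGB2HSV)
m=((hsv[...,0]<6)|(hsv[...,0]>174))&(hsv[...,1]>150); roi=np.zeros(m.shape,bool); roi[215:250,270:310]=1
for t in (s,dict(np.load("side0.npz"))):
    hsv=cv2.cvtColor(t["pixels"],cv2.COLOR_RGB2HSV)
    m=((hsv[...,0]<6)|(hsv[...,0]>174))&(hsv[...,1]>150)&roi; b=blob(m)[0]
    print(b, [np.hypot(*(ray(t,*b[0],.065)[:2]-C))])
E
```

```text
t: 4.65
tcp_pos: [0.4822, 0.0675, 0.0619]
tool_rot: [0.99, -0.139, -0.001, 0.0]
force: [0.6, 0.2, -0.4]
finger_gap: -0.003
gripper_force: 0.1
t 4.65 tcp [0.4822 0.0675 0.0619] yaw -16.0 tilt [-0.003  0.   ] polar r 0.1614 a 163.9 F [ 0.6  0.2 -0.4] gap -0.00
shift in tool axes, units: [-0.002   0.0003 -0.0001]
(array([282.09090909, 234.54545455]), array([282, 230,   2,  10,  11], dtype=int32)) [np.float64(0.1702060357928299)]
(array([292.75, 230.75]), array([292, 223,   2,  18,  24], dtype=int32)) [np.float64(0.14644283648086337)]
```

```bash
python3 -m pendant '[[[-0.0025,0,0,0,0,0,0],[-0.0025,0,0,0,0,0,0],[0,0,0,0,0,0,0]]]'
python3 - <<'E'
from h import *
from station import eyes
st()
roi=np.zeros((400,640),bool); roi[215:250,270:310]=1
t=eyes.snapshot("side")
hsv=cv2.cvtColor(t["pixels"],cv2.COLOR_RGB2HSV)
m=((hsv[...,0]<6)|(hsv[...,0]>174))&(hsv[...,1]>150)&roi; b=blob(m)[0]
print(b, [np.hypot(*(ray(t,*b[0],.065)[:2]-C))])
E
```

```text
t: 5.0
tcp_pos: [0.4816, 0.0679, 0.0622]
tool_rot: [0.99, -0.139, 0.002, 0.0]
force: [4.2, -2.3, -2.7]
finger_gap: 0.003
gripper_force: 2.3
t 5.00 tcp [0.4816 0.0679 0.0622] yaw -16.0 tilt [ 0.004 -0.001] polar r 0.1621 a 163.9 F [ 4.2 -2.3 -2.7] gap 0.00
(array([281.875, 235.625]), array([281, 233,   2,   7,   8], dtype=int32)) [np.float64(0.17048952635834158)]
```

```bash
python3 -m pendant '[[[-0.004,0,0,0,0,0,0],[0,0,0,0,0,0,0],[0,0,0,0,0,0,0]]]'; python3 -c "
from h import *
st()"
```

```text
t: 5.35
tcp_pos: [0.4816, 0.068, 0.0624]
tool_rot: [0.99, -0.139, 0.005, 0.0]
force: [8.1, -5.7, -5.9]
finger_gap: -0.0
gripper_force: 4.6
t 5.35 tcp [0.4816 0.068  0.0624] yaw -16.0 tilt [ 0.011 -0.002] polar r 0.1621 a 163.8 F [ 8.1 -5.7 -5.9] gap -0.00
```

Drawn to its stop: 10 N and no further motion. Now I'll back off, rise and go to the clockwise side of the peg at 200°.

```bash
python3 -m pendant '[[[0.015,0,0,0,0,0,0],[0.01,0,-0.01,0,0,0,0],[0,0,-0.04,0,0,0,0],[0,0,-0.04,0,0,0,0],[0,0,0,0,0,-0.92,0],[0,0,0,0,0,-0.92,0],[0,0,0,0,0,-0.92,0],[0,0,0,0,0,0,0],[0,0,0,0,0,0,0]]]'; python3 -c "
from h import *
to(*pol(.108,183),.062)"
```

```text
t: 6.25
tcp_pos: [0.4949, 0.064, 0.1339]
tool_rot: [1.0, 0.025, -0.001, -0.0]
force: [0.3, 0.3, 0.4]
finger_gap: 0.004
gripper_force: 0.0
t 6.25 tcp [0.4949 0.064  0.1339] yaw 2.8 tilt [-0.002  0.   ] polar r 0.1482 a 163.8 F [0.3 0.3 0.4] gap 0.00
shift in tool axes, units: [0.0404 0.0607 0.0898]
```

```bash
python3 -m pendant '[[[0.02,0.03,0,0,0,0,0],[0.02,0.03,0,0,0,0,0],[0,0,0.03,0,0,0,0],[0,0,0.02,0,0,0,0],[0,0,0,0,0,0,0],[0,0,0,0,0,0,0]]]'; python3 - <<'E'
from h import *
from station import eyes
to(*pol(.108,183),.062)
for n in("top","side"):
    s=eyes.snapshot(n); print(n,pix(s,[*pol(.107,200),.071]))
    u=s["pixels"][110:270,320:450] if n=="top" else s["pixels"][180:310,250:430]
    cv2.imwrite("pics/a2%s.png"%n,cv2.resize(u[...,::-1],None,fx=3.5,fy=3.5))
E
```

```text
t: 6.85
tcp_pos: [0.5297, 0.0177, 0.0939]
tool_rot: [1.0, 0.026, -0.001, -0.0]
force: [0.6, 0.3, 0.4]
finger_gap: 0.003
gripper_force: 0.0
t 6.85 tcp [0.5297 0.0177 0.0939] yaw 2.9 tilt [-0.002  0.   ] polar r 0.1077 a 182.7 F [0.6 0.3 0.4] gap 0.00
shift in tool axes, units: [-0.0003  0.0007  0.0399]
top [403.11243194 213.53626896]
side [313.89671733 248.3673422 ]
```

View pics/a2side.png

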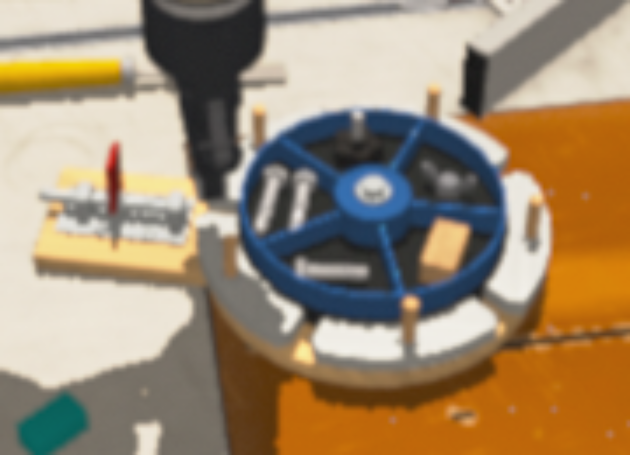

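Side view: the bolt is drawn, and the fingertip (215,195) is above the rim with the peg at (230,245) beside it. I'll go down and begin the arc.

```bash
python3 -m pendant '[[[0,0,0.02,0,0,0,0],[0,0,0.02,0,0,0,0],[0,0,0,0,0,0,0],[0.0002,0.0081,0,0,0,-0.5,0],[0.0002,0.0081,0,0,0,-0.5,0],[0.0002,0.0081,0,0,0,-0.5,0],[0.0002,0.0081,0,0,0,-0.5,0],[0.0002,0.0081,0,0,0,-0.5,0],[0.0002,0.0081,0,0,0,-0.5,0],[0.0002,0.0081,0,0,0,-0.5,0],[0.0002,0.0081,0,0,0,-0.5,0],[0.0002,0.0081,0,0,0,-0.5,0],[0.0002,0.0081,0,0,0,-0.5,0]]]'; python3 - <<'E'
from h import *
to(*pol(.108,183+34.4),.062)
E
```

```text
t: 8.25
tcp_pos: [0.552, -0.0423, 0.0634]
tool_rot: [0.947, 0.321, 0.0, -0.0]
force: [1.1, 1.9, 0.0]
finger_gap: -0.001
gripper_force: 0.5
t 8.25 tcp [ 0.552  -0.0423  0.0634] yaw 37.5 tilt [0. 0.] polar r 0.1073 a 217.4 F [1.1 1.9 0. ] gap -0.00
shift in tool axes, units: [-0.0009  0.0001  0.0017]
```

```bash
python3 -m pendant '[[[-0.0005,0.0081,0,0,0,-0.5,0],[0.0002,0.0081,0,0,0,-0.5,0],[0.0002,0.0081,0,0,0,-0.5,0],[0.0002,0.0081,0,0,0,-0.5,0],[0.0002,0.0081,0,0,0,-0.5,0],[0.0002,0.0081,0,0,0,-0.5,0],[0.0002,0.0081,0,0,0,-0.5,0],[0.0002,0.0081,0,0,0,-0.5,0],[0.0002,0.0081,0,0,0,-0.5,0],[0.0002,0.0081,0,0,0,-0.5,0],[0.0002,0.0081,0,0,0,-0.5,0],[0.0002,0.0081,0,0,0,-0.5,0],[0.0002,0.0081,0,0,0,-0.5,0],[0.0002,0.0081,0,0,0,-0.5,0],[0.0002,0.0081,0,0,0,-0.5,0],[0.0002,0.0081,0,0,0,-0.5,0],[0.0002,0.0081,0,0,0,-0.5,0],[0.0002,0.0081,0,0,0,-0.5,0],[0.0002,0.0081,0,0,0,-0.5,0],[0.0002,0.0081,0,0,0,-0.5,0]]]'; python3 - <<'E'
from h import *
to(*pol(.108,217.4+68.75),.062)
E
```

```text
t: 10.25
tcp_pos: [0.6674, -0.0819, 0.0636]
tool_rot: [0.6, 0.8, -0.0, 0.0]
force: [-0.7, -0.7, 0.3]
finger_gap: 0.002
gripper_force: 0.5
t 10.25 tcp [ 0.6674 -0.0819  0.0636] yaw 106.3 tilt [ 0.    -0.001] polar r 0.1089 a 286.0 F [-0.7 -0.7  0.3] gap 0.00
shift in tool axes, units: [0.0011 0.0003 0.002 ]
```

```bash
python3 -m pendant '[[[0.0008,0.0081,0,0,0,-0.5,0],[0.0002,0.0081,0,0,0,-0.5,0],[0.0002,0.0081,0,0,0,-0.5,0],[0.0002,0.0081,0,0,0,-0.5,0],[0.0002,0.0081,0,0,0,-0.5,0],[0.0002,0.0081,0,0,0,-0.5,0],[0.0002,0.0081,0,0,0,-0.5,0],[0.0002,0.0081,0,0,0,-0.5,0],[0.0002,0.0081,0,0,0,-0.5,0],[0.0002,0.0081,0,0,0,-0.5,0],[0.0002,0.0081,0,0,0,-0.5,0],[0.0002,0.0081,0,0,0,-0.5,0],[0,0,0,0,0,0,0]]]'; python3 - <<'E'
from h import *
from station import eyes
to(*pol(.108,327.3),.062)
s=eyes.snapshot("side"); np.savez("a3.npz",**s)
for k in range(5): print(k,((pix(s,[*pol(.107,200+72*k),.071])-[250,180])*4).round())
print("notch",((pix(s,[*pol(.119,164),.036])-[250,180])*4).round())
cv2.imwrite("pics/a3.png",cv2.resize(s["pixels"][180:310,250:430,::-1],None,fx=4,fy=4))
E
```

```text
t: 11.55
tcp_pos: [0.729, -0.0353, 0.0637]
tool_rot: [0.281, 0.96, 0.0, 0.001]
force: [0.6, -0.1, -0.1]
finger_gap: 0.002
gripper_force: 0.0
t 11.55 tcp [ 0.729  -0.0353  0.0637] yaw 147.4 tilt [ 0.002 -0.   ] polar r 0.1086 a 327.6 F [ 0.6 -0.1 -0.1] gap 0.00
shift in tool axes, units: [ 0.0007 -0.0008  0.0021]
0 [256. 273.]
1 [463. 347.]
2 [605. 227.]
3 [489. 101.]
4 [288. 125.]
notch [220. 233.]
```

View pics/a3.png

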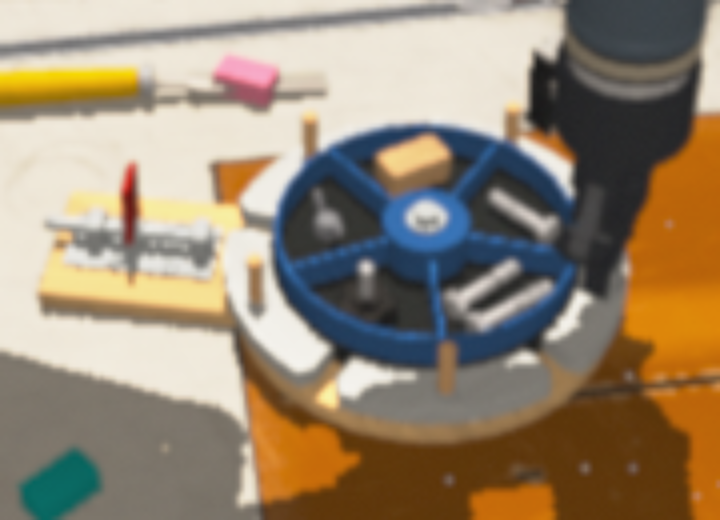

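Side view: the wing nut (325,215) is almost at the front. The peg tops at (447,345), (512,107) and (310,118) are 5–7° short of nominal, so I'll push 6° more.

```bash
python3 -m pendant '[[[0.0002,0.0047,0,0,0,-0.29,0],[0.0002,0.0047,0,0,0,-0.29,0],[0.0002,0.0047,0,0,0,-0.29,0],[0,0,0,0,0,0,0],[0,0,0,0,0,0,0]]]'; python3 - <<'E'
from h import *
from station import eyes
to(*pol(.108,333.6),.062)
s=eyes.snapshot("side"); np.savez("a4.npz",**s); s0=dict(np.load("side0.npz"))
# peg tops: wood-coloured 4x4 patch, located by template from start image at nominal pegs
for k in (0,1,3,4):
    out=[]
    for q in (s0,s):
        g=q["pixels"]; u,v=pix(s,[*pol(.107,200+72*k),.071]).round().astype(int)
        hs=cv2.cvtColor(g,cv2.COLOR_RGB2HSV); m=np.zeros(g.shape[:2],bool)
        m[v-8:v+12,u-10:u+11]=1; m&=(hs[...,0]>8)&(hs[...,0]<22)&(hs[...,1]>70)&(hs[...,1]<190)&(hs[...,2]>90)
        b=blob(m)[0]; out+=[b[0].round(1),b[1][2:]]
    print(k,(u,v),*out)
cv2.imwrite("pics/a4.png",np.vstack([cv2.resize(q["pixels"][195:285,270:430,::-1],None,fx=3.3,fy=3.3) for q in (s0,s)]))
E
```

```text
t: 12.1
tcp_pos: [0.7334, -0.0257, 0.0619]
tool_rot: [0.23, 0.973, 0.0, -0.0]
force: [-0.3, -0.3, -0.5]
finger_gap: 0.0
gripper_force: 0.0
t 12.10 tcp [ 0.7334 -0.0257  0.0619] yaw 153.4 tilt [-0.  0.] polar r 0.1077 a 333.2 F [-0.3 -0.3 -0.5] gap 0.00
shift in tool axes, units: [-0.0004  0.0008 -0.0001]
0 (np.int64(314), np.int64(248)) [305.2 253.7] [ 5 15 36] [315.2 252.2] [ 4 12 34]
1 (np.int64(366), np.int64(267)) [366.7 270.1] [ 5 13 52] [366.  271.7] [ 5 12 52]
3 (np.int64(372), np.int64(205)) [373.3 207.8] [ 4  9 28] [374.  208.5] [ 3 10 26]
4 (np.int64(322), np.int64(211)) [323.4 214.6] [ 4 12 33] [324.  215.2] [ 3 11 30]
```

View pics/a4.png

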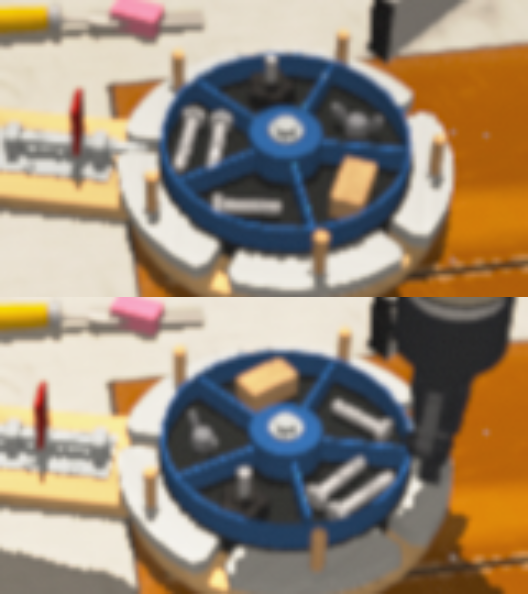

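The wing nut (203,432) now sits where the front hex bolts started, and the pegs match their start pixels within about 1 px (<1°). I'll retreat, rise and go to the outer side of the tab.

```bash
python3 -m pendant '[[[0,-0.01,0,0,0,0,0],[0,0,-0.04,0,0,0,0],[0,0,-0.05,0,0,0,0],[0,0,-0.02,0,0,-0.77,0],[0,0,0,0,0,-0.77,0],[0,0,0,0,0,0,0],[0,0,0,0,0,0,0]]]'; python3 -c "
from h import *
to(*pol(.208,164),.15)"
```

```text
t: 12.85
tcp_pos: [0.7292, -0.0336, 0.1495]
tool_rot: [0.141, 0.99, 0.0, -0.001]
force: [-0.3, 0.4, 0.8]
finger_gap: 0.001
gripper_force: 0.0
t 12.85 tcp [ 0.7292 -0.0336  0.1495] yaw 163.8 tilt [-0.001  0.   ] polar r 0.1078 a 328.5 F [-0.3  0.4  0.8] gap 0.00
shift in tool axes, units: [0.39   0.0347 0.    ]
```

```bash
python3 -m pendant '[[[0.049,0.0043,0,0,0,0,0],[0.049,0.0043,0,0,0,0,0],[0.049,0.0043,0,0,0,0,0],[0.049,0.0043,0,0,0,0,0],[0.049,0.0043,0,0,0,0,0],[0.049,0.0043,0,0,0,0,0],[0.049,0.0043,0,0,0,0,0],[0.049,0.0043,0,0,0,0,0],[0,0,0,0,0,0,0],[0,0,0,0,0,0,0]]]'; python3 -c "
from h import *
to(*pol(.208,164),.064)"
```

```text
t: 13.85
tcp_pos: [0.4355, 0.0803, 0.1499]
tool_rot: [0.14, 0.99, -0.0, -0.0]
force: [0.7, 0.9, 0.1]
finger_gap: 0.004
gripper_force: 0.0
t 13.85 tcp [0.4355 0.0803 0.1499] yaw 163.9 tilt [-0.001 -0.   ] polar r 0.2098 a 164.1 F [0.7 0.9 0.1] gap 0.00
shift in tool axes, units: [-0.0024  0.0005  0.1074]
```

```bash
python3 -m pendant '[[[0,0,0.04,0,0,0,0],[0,0,0.04,0,0,0,0],[0,0,0.027,0,0,0,0],[0,0,0,0,0,0,0],[0,0,0,0,0,0,0],[-0.006,0,0,0,0,0,0],[-0.006,0,0,0,0,0,0],[-0.004,0,0,0,0,0,0],[-0.004,0,0,0,0,0,0],[-0.004,0,0,0,0,0,0],[-0.004,0,0,0,0,0,0],[-0.004,0,0,0,0,0,0],[-0.004,0,0,0,0,0,0],[0,0,0,0,0,0,0]]]'; python3 -c "
from h import *
to(*pol(.166,164),.064)"
```

```text
t: 15.25
tcp_pos: [0.4643, 0.0719, 0.0644]
tool_rot: [0.14, 0.99, -0.0, 0.0]
force: [-1.4, -0.8, 0.0]
finger_gap: -0.001
gripper_force: 0.4
t 15.25 tcp [0.4643 0.0719 0.0644] yaw 163.9 tilt [ 0. -0.] polar r 0.1798 a 164.2 F [-1.4 -0.8  0. ] gap -0.00
shift in tool axes, units: [-0.0172  0.0007  0.0006]
```

```bash
python3 -m pendant '[[[-0.004,0,0,0,0,0,0],[-0.004,0,0,0,0,0,0],[-0.004,0,0,0,0,0,0],[-0.004,0,0,0,0,0,0],[0,0,0,0,0,0,0]]]'; python3 -m pendant '[[[-0.0025,0,0,0,0,0,0],[-0.0025,0,0,0,0,0,0],[0,0,0,0,0,0,0]]]';python3 -c "
from h import *
to(*pol(.166,164),.064)"
```

```text
t: 15.75
tcp_pos: [0.4772, 0.0682, 0.0645]
tool_rot: [0.14, 0.99, -0.0, 0.001]
force: [-0.6, -0.1, -0.5]
finger_gap: -0.002
gripper_force: 0.4
t: 16.05
tcp_pos: [0.4804, 0.0673, 0.0645]
tool_rot: [0.14, 0.99, -0.0, 0.0]
force: [-1.7, -0.7, -0.4]
finger_gap: 0.003
gripper_force: 0.6
t 16.05 tcp [0.4804 0.0673 0.0645] yaw 163.9 tilt [ 0.001 -0.   ] polar r 0.1631 a 164.2 F [-1.7 -0.7 -0.4] gap 0.00
shift in tool axes, units: [0.0037 0.0006 0.0006]
```

Still sliding, with no stop felt yet. I'll continue until there is a clear stop of about 10 N.

```bash
python3 -m pendant '[[[-0.003,0,0,0,0,0,0],[-0.003,0,0,0,0,0,0],[0,0,0,0,0,0,0]]]'; python3 -m pendant '[[[-0.003,0,0,0,0,0,0],[0,0,0,0,0,0,0],[0,0,0,0,0,0,0]]]'
```

```text
t: 16.35
tcp_pos: [0.4814, 0.0669, 0.0644]
tool_rot: [0.14, 0.99, 0.0, -0.004]
force: [-7.0, 3.2, 4.2]
finger_gap: 0.002
gripper_force: 3.6
t: 16.65
tcp_pos: [0.4814, 0.0669, 0.0643]
tool_rot: [0.14, 0.99, 0.0, -0.006]
force: [-10.3, 5.6, 6.9]
finger_gap: -0.002
gripper_force: 5.2
```

It stopped at 12 N after the full 28 mm of travel, which agrees with the half-finger of 11 mm. I'll retreat and verify.

```bash
python3 -m pendant '[[[0.02,0,0,0,0,0,0],[0.03,0,0,0,0,0,0],[0,0,-0.05,0,0,0,0],[0,0,-0.06,0,0,0,0],[0,0,-0.06,0,0,0,0],[0,-0.06,0,0,0,0,0],[0,-0.06,0,0,0,0,0],[0,-0.06,0,0,0,0,0],[0,-0.06,0,0,0,0,0],[0,0,0,0,0,0,0],[0,0,0,0,0,0,0]]]'; python3 - <<'E'
from h import *
from station import eyes
st()
s=eyes.snapshot("side"); t=eyes.snapshot("top")
cv2.imwrite("pics/f.png",np.hstack([cv2.resize(q,(390,400)) for q in (s["pixels"][170:310,250:420,::-1],t["pixels"][105:280,320:445,::-1])]))
roi=np.zeros((400,640),bool); roi[215:250,270:310]=1
for q in (dict(np.load("side0.npz")),s):
    hsv=cv2.cvtColor(q["pixels"],cv2.COLOR_RGB2HSV)
    m=((hsv[...,0]<6)|(hsv[...,0]>174))&(hsv[...,1]>150)&roi; print(blob(m)[0])
E
```

```text
t: 17.75
tcp_pos: [0.396, -0.1097, 0.2009]
tool_rot: [0.142, 0.99, -0.0, 0.001]
force: [0.1, 0.1, -1.0]
finger_gap: 0.001
gripper_force: 0.0
t 17.75 tcp [ 0.396  -0.1097  0.2009] yaw 163.7 tilt [ 0.002 -0.001] polar r 0.2753 a 208.8 F [ 0.1  0.1 -1. ] gap 0.00
(array([292.75, 230.75]), array([292, 223,   2,  18,  24], dtype=int32))
(array([293.32258065, 230.41935484]), array([292, 223,   3,  18,  31], dtype=int32))
```

View pics/f.png

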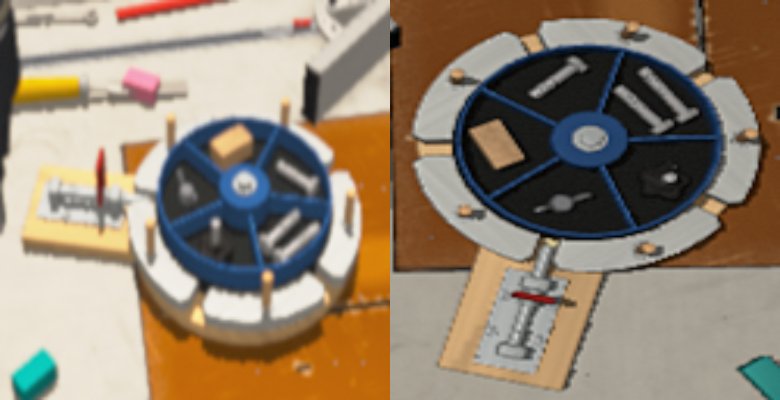

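The tab is back at its home pixel (293,230), the bolt is in the notch and the wing nut (562,203 in the right-hand view) is at the front. All parts are in their compartments.

```bash
python3 -c "
from station import job
print(job.sign_off())"
```

```text
the job is handed in; nothing more can be done
None
```

The wing nut's compartment is at the front of the carousel, and the bolt is fully home with the turntable locked there. I handed the job in at about 18 s; all parts are still in their compartments and the bench tools were left alone.

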